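Nest the pan, the pot and the tumbler to tidy the counter

TASK

Tidy these away by nesting them in size order. Take the toppled steel tumbler out of the frying pan and stand it upright on the bare counter, letting go of it; then set the small aluminium pot upright and flat in the middle of the pan and let go; then take the tumbler again and stand it upright inside the pot, right down on its floor. Set things down gently without dropping them, leave the pan where it stands, and do not disturb the other things on the counter.

Things in the scene. Friction and masses are not known exactly. Their poses are not given: they have to be found in the camera images.
- pan: low dark frying pan, open, flared round wall: 140 mm diameter at the foot, 210 mm at the rim, 45 mm high, wall 4 mm, floor 6 mm thick (flat inner floor about 130 mm across). Origin: centre of its underside; z up; x points out along its black handle (24 mm wide, from 122 to 242 mm from the centre, 34 to 50 mm above the counter). Loose, about 0.9 kg.
- pot: small cast aluminium pot, open, straight round wall: outer diameter 100 mm, wall 8 mm (inner diameter 84 mm), 62 mm high, floor 8 mm thick. Two lug ears at its +y and -y sides, each 22 mm wide, reaching 68 mm from the axis, 45 to 55 mm above its underside. Origin: centre of its underside; z up through the mouth. Starts upright on the counter. About 0.32 kg; pinch its rim wall from above.
- tumbler: eight-sided plain steel tumbler, open, straight: 62 mm across flats (67 mm across corners), 85 mm long, wall 4 mm, floor 5 mm. Origin: centre of the outside of its bottom; z along its axis towards the mouth; x and y are normals of flats (flats every 45 degrees). At the start it lies on one flat on the pan's floor, mouth roughly towards the robot. Loose, about 0.16 kg.
- salt: bystander: salt shaker, 38 mm diameter, 85 mm high, black cap; origin centre of underside
- spice: bystander: spice jar, 42 mm diameter, 95 mm high, green cap; origin centre of underside
- pepper: bystander: pepper jar, 52 mm diameter, 150 mm high, black cap; origin centre of underside
- matchbox: bystander: flat cardboard matchbox 53 x 37 x 15 mm; origin centre of underside
- bowl: bystander: small white bowl, 110 mm rim diameter, 50 mm high; origin centre of underside
- spoon: bystander: steel spoon lying flat, 170 mm long along its x; origin near its middle
- oil: bystander: green glass bottle, 60 mm diameter, 210 mm high; origin centre of underside
Not all that is in view belongs to the job. Leave any pink or purple look-alike of the pot alone. There is more than one size of the tumbler; the job needs the larger.

How it is judged:
On the way, in this order (a step that is already met when the one before it is completed fails the run):
1. the tumbler stands upright on the counter, outside the pan and the pot, at rest and let go (height (world z) of tumbler below 0.005 m and angle between tumbler's own z axis and vertical below 0.08 rad and horizontal distance between tumbler and pan above 0.1 m and horizontal distance between tumbler and pot above 0.06 m and linear speed of tumbler below 0.02 m/s and contact force between the fingers and tumbler below 0.1 N), for 0.2 s.
2. the pot stands flat on the pan's floor, let go, with the tumbler not yet in it (horizontal distance between pot and pan below 0.024 m and z of pot in the frame of pan between 0.002 and 0.0105 m and angle between pot's own z axis and vertical below 0.08 rad and contact force between the fingers and pot below 0.1 N and horizontal distance between tumbler and pot above 0.06 m), for 0.2 s.
At the end, for the whole second after the job is handed in: Pan flat, within 60 mm of its start; pot upright in it (axes within 24 mm), its underside on the pan floor; tumbler upright, mouth up, in the pot (axes within 16 mm), its underside on the pot floor (both within 4 mm, tilts under 0.08 rad, pan 0.05); all three at rest (horizontal distance between pot and pan below 0.024 m and z of pot in the frame of pan between 0.002 and 0.0105 m and angle between each of pot, tumbler's own z axis and vertical below 0.08 rad and horizontal distance between tumbler and pot below 0.016 m and z of tumbler in the frame of pot between 0.004 and 0.0125 m and height (world z) of pan below 0.006 m and angle between pan's own z axis and vertical below 0.05 rad and distance of pan from where it was at the start of the episode below 0.06 m and linear speed of each of pan, pot, tumbler below 0.02 m/s); the robot touches nothing.
It fails at once if one of the other seven things is disturbed (moved more than 50 mm or tipped over) (distance of any of salt, spice, pepper, matchbox, bowl, spoon, oil from where it was at the start of the episode above 0.05 m or angle between any of salt, spice, pepper, matchbox, bowl, spoon, oil's own z axis and vertical above 0.5 rad).
It fails at once if the pot is dropped or rammed into the pan (over 60 N) (contact force between pot and pan above 60 N).
It fails at once if the tumbler is dropped or rammed into the pot (over 60 N) (contact force between tumbler and pot above 60 N).
It also fails if it takes over 70 s, if anything falls off the work surface, if the arm or the gripper's body presses on something with over 40 N, if the wrist force passes 120 N, or if a joint passes its speed limit or range.

ROBOT

A 7-joint arm with a two-finger parallel gripper is mounted at the origin on the work surface. World frame = base frame: x ahead of the robot, y to its left, z up, the work surface at z = 0. Lengths are in m, angles in rad, forces in N, time in s.
With the tool pointing down it reaches from about 0.4 to 0.85 m from the base axis. Payload 10.4 kg.
Tool frame: the origin (TCP) lies at the very end of the fingers, on their centre line; the grasp point (between the pads) lies 19 mm behind it (manip.grip_point_offset is the distance from the TCP to the grasp point, in m); z points along the fingers, y is the line along which they close (so a half turn about z gives the same grasp; the last joint's range is limited). The gripper opens to 85 mm and grips with 20 to 120 N. Pads are 22 mm wide; open, the fingers measure 114 mm over their backs; the gripper's body (76 mm by 85 mm) begins 54 mm behind the grasp point. The pads swing forward as they close: fully open they stand 13 mm farther back than shut.
Start: joints at [1.153, 0.332, -0.065, 1.46, 0.022, 1.35, -0.088], TCP at [0.24, -0.577, 0.231] pointing down, gripper open.
Joint ranges: [-2.6, 2.6], [-0.5, 2.12], [-1.47, 1.34], [0.16, 2.42], [-1.27, 4.41], [0.06, 2.06], [-2.6, 2.6]. Speed limits (rad/s): [2.22, 2.22, 2.79, 2.79, 3.14, 3.14, 3.14].

INTERFACE

Orientations are given as a unit quaternion [x, y, z, w].
In Python, from workcell import manip gives the robot as it stands. The module is installed in compiled form; this text tells all that it offers.
- The arm moves only by the tool step_arm, never from a script. Its argument "moves" is a list of rows, each a list of 7 numbers: the closure, from 0 (fully open) to 1 (shut), then the shift along the world's x, y, z in mm, then the turn, a rotation vector about the world's x, y, z in rad. In form: [[grip, tx, ty, tz, ax, ay, az], ...]. A call has 1 to 10 rows; each row is the pose to reach, as a shift and turn from the pose commanded when the call began; what a row does not reach only later rows make up. A row lasts 1/10 s, in which the tool goes at most 50 mm and 8.59 degrees, less where a joint would pass 70% of its speed; a pose out of reach is approached as far as the arm can. A call with a gripper value outside its range is refused whole. The fingers move at their own pace and stop on an object; "grip_force" is the grip in N (left out, the last holds). Time passes only in rows, so rows that repeat a pose let the fingers close. It gives the time, the measured TCP pose, the force, the opening and the grip force at its end, in the units of the state.
- manip.get_obs(): the state, without advancing time (a new reading comes with each control period).
- manip.camera(name): name is "scene" or "top" or "wrist"; returns a dict with "image" (384x512x3 uint8, blue, green, red), "K" (3x3 intrinsics, pixels), "rvec" (rotation vector, rad) and "tvec" (3), from world to camera coordinates, as OpenCV has them; the wrist camera has in their place "mount" (4x4, takes a point from camera to tool coordinates, whose origin is the TCP and whose axes are the flange's). Camera axes: x right, y down, z forward; pixel columns grow to the right and rows downward; lengths in m; the calibration is good to about 2 mm. A picture is of the moment at which its call begins: read the wrist's pose just before it. There is no depth.
- manip.hand_in(): hands the job in; it is judged then, once.
The state is a dict: "clock": time; "joint_pos": joint angles; "joint_velocities": joint speeds; "tau": joint torques, N m; "position": TCP position; "ee_rot": TCP orientation; "ft_force": force on the tool from outside, world axes, zero at the start; "torque": the same for the moment, N m; "grip_width": opening from 0.0 (shut) to 1.0 (fully open); "grasp_force": force on a finger pad.
Only numpy, scipy, OpenCV 4.12 (cv2) and the standard library are available. Lean on these libraries where they do the work, as an engineer would, in place of code of your own. Each camera call takes 0.05 s, during which the arm holds its last target. There are 200 camera calls.

## Working session

There is one attempt and no reset: what is moved stays moved. The work goes in short steps, Python scripts to look and compute and a tool call to move; the robot and the scene stay as the last step left them, time stands still between calls to the robot, and variables do not carry over. Pictures are saved under pics/ and viewed, at most 14 in all, crops included, and the job is handed in when it is done.

Besides the shell and the picture viewer there is one more tool, called after "Call:" in YAML: its name, and indented under it one key for each argument. step_arm: Moves the arm, as the interface text tells. Its arguments: {"type":"object","properties":{"moves":{"type":"array","items":{"type":"array","items":{"type":"number"}}},"grip_force":{"type":"number"}},"required":["moves"]}

```bash
mkdir -p pics
cat > h.py <<'E'
import numpy as np, cv2
from workcell import manip
from scipy.spatial.transform import Rotation as R
def cam(n):
    o=manip.get_obs(); c=manip.camera(n)
    if n=="wrist":
        T=np.eye(4);T[:3,:3]=R.from_quat(o["ee_rot"]).as_matrix();T[:3,3]=o["position"]
        M=T@np.array(c["mount"]); c["C"]=M[:3,3]; c["Rw"]=M[:3,:3]
    else:
        r=cv2.Rodrigues(np.array(c["rvec"],float))[0]; c["Rw"]=r.T; c["C"]=-r.T@np.array(c["tvec"]).ravel()
    return c
def ray(c,u,v,z):
    d=c["Rw"]@np.linalg.inv(c["K"])@np.array([u,v,1.]); return c["C"]+d*(z-c["C"][2])/d[2]
def proj(c,p):
    q=np.array(c["K"])@(c["Rw"].T@(np.array(p)-c["C"])); return q[:2]/q[2]
E
python3 - <<'E'
from h import *
import pickle
o=manip.get_obs(); print({k:np.round(v,3) for k,v in o.items()})
for n in("top","scene","wrist"):
    c=cam(n); pickle.dump(c,open(n+".pkl","wb")); print(n,c["C"])
    if n!="wrist": cv2.imwrite(f"pics/{n}1.png",cv2.resize(c["image"],(800,600),interpolation=2))
E
```

```text
{'clock': np.float64(0.0), 'joint_pos': array([ 1.153,  0.333, -0.065,  1.461,  0.022,  1.35 , -0.089]), 'joint_velocities': array([ 0.001,  0.001,  0.001, -0.001, -0.001, -0.   ,  0.001]), 'tau': array([ 1.0000e-03, -6.2546e+01,  4.9000e-02, -3.9161e+01,  1.6000e-02,
        1.0000e-02,  0.0000e+00]), 'position': array([ 0.24 , -0.577,  0.231]), 'ee_rot': array([ 0.981,  0.196, -0.   , -0.001]), 'ft_force': array([-0.694,  1.093,  0.108]), 'torque': array([0.061, 0.   , 0.023]), 'grasp_force': np.float64(0.0), 'grip_width': np.float64(1.001)}
top [0.46171189 0.01478054 1.23021419]
scene [1.03254465 0.5748683  0.9672634 ]
wrist [ 0.31497592 -0.54547039  0.37289106]
```

View pics/top1.png

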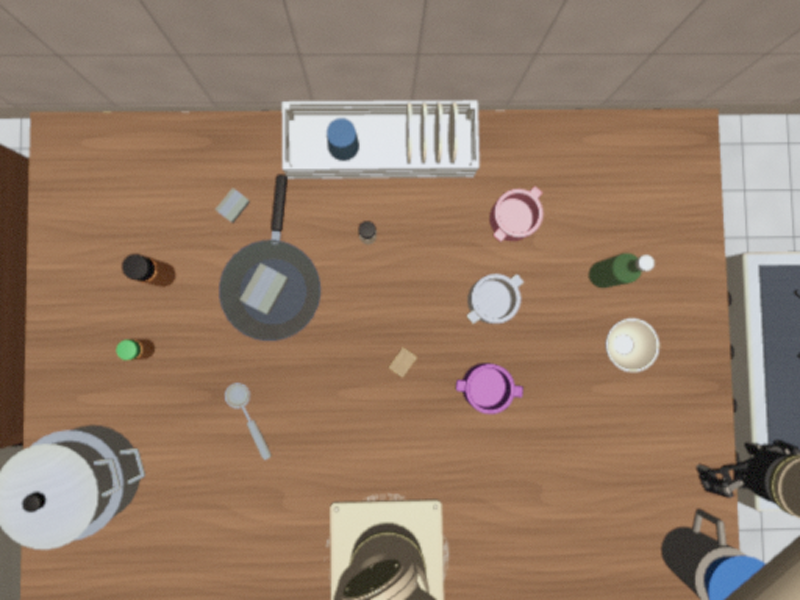

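View pics/scene1.png

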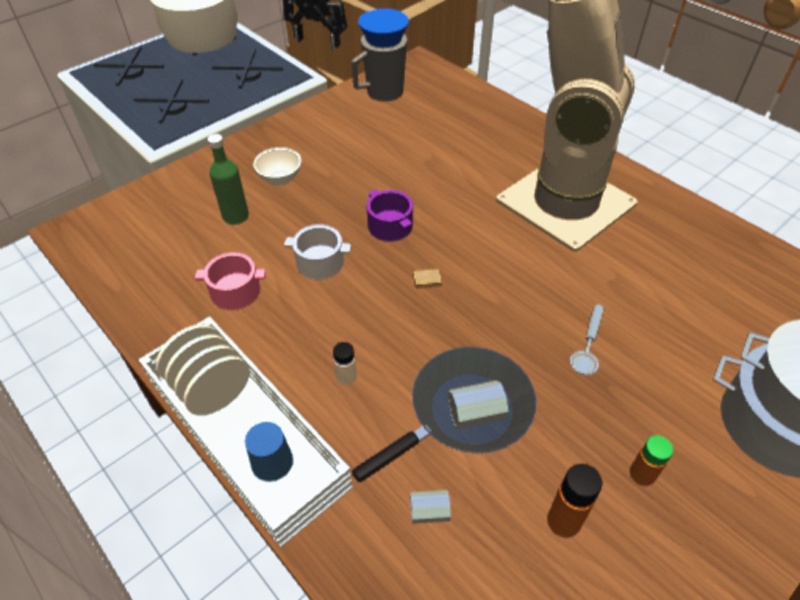

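The top view (800x600) has +x up and +y left. The pan is at (270,290) with the tumbler in it at (263,289). The grey pot is at (495,298), and the pink and purple look-alikes are at (518,215) and (489,388). The small tumbler lies on the counter at (232,205). Next I'll measure these more closely.

Run:
```python
from h import *
import pickle
c=pickle.load(open("top.pkl","rb")); im=c["image"]; s=.64
for n,u,v,z in[("pan",270,290,.045),("tum",263,289,.068),("pot",495,298,.062),("salt",367,229,.085),("spice",128,349,.095),("pepper",138,267,.15),("match",403,362,.015),("spoonbowl",237,396,.01),("spoonend",266,457,.01),("oil",645,263,.21),("bowl",633,345,.05),("purple",489,388,.06),("pink",518,215,.06),("small",232,205,.04),("handleend",281,176,.05),("rack",283,175,.05),("rackr",478,175,.05)]:
    print(n,np.round(ray(c,u*s,v*s,z)[:2],3))
a=im[150:225,135:210]; b=im[165:215,290:345]
s2=pickle.load(open("scene.pkl","rb"))["image"][215:295,255:350]
f=lambda x:cv2.resize(x,(390,int(390*x.shape[0]/x.shape[1])),interpolation=2)[:340]
A,B,S=f(a),f(b),f(s2)
o=np.zeros((600,800,3),np.uint8);o[:A.shape[0]and 340,:390]=A[:340];o[:S.shape[0],400:790]=S
cv2.imwrite("pics/c1.png",o)
```

```text
pan [0.556 0.23 ]
tum [0.557 0.24 ]
pot [ 0.532 -0.228]
salt [0.672 0.03 ]
spice [0.442 0.495]
pepper [0.594 0.455]
match [ 0.404 -0.041]
spoonbowl [0.339 0.306]
spoonend [0.212 0.246]
oil [ 0.582 -0.47 ]
bowl [ 0.432 -0.514]
purple [ 0.35  -0.212]
pink [ 0.703 -0.281]
small [0.734 0.309]
handleend [0.791 0.206]
rack [0.793 0.202]
rackr [ 0.79  -0.202]
```

View pics/c1.png

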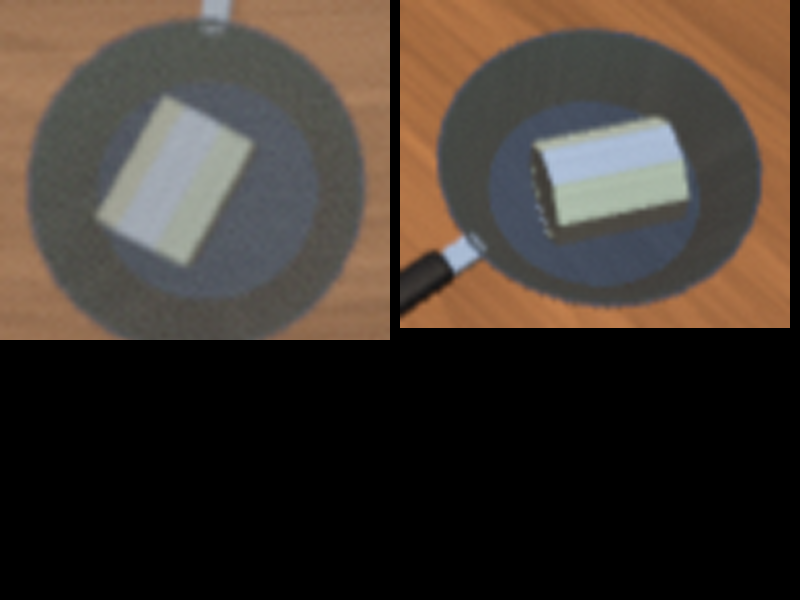

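The tumbler's axis runs at about -29° azimuth, with its lower-left end, which should be the mouth, towards the robot. I'll hover over it next.

Call:
step_arm:
  moves:
    - [0,170,450,30,0,0,1.2]
    - [0,170,450,30,0,0,1.2]
    - [0,170,450,30,0,0,1.2]
    - [0,170,450,30,0,0,1.2]
    - [0,170,450,30,0,0,1.2]
    - [0,170,450,30,0,0,1.2]
    - [0,170,450,30,0,0,1.2]
    - [0,170,450,30,0,0,1.2]
    - [0,170,450,30,0,0,1.2]
    - [0,170,450,30,0,0,1.2]

```text
clock: 1.15
position: [0.4112, -0.1233, 0.2617]
ee_rot: [0.697, 0.717, 0.0, 0.0]
ft_force: [0.2, -0.4, -0.5]
grip_width: 1.001
grasp_force: 0.0
```

Call:
step_arm:
  moves:
    - [0,140,370,-40,0,0,1.04]
    - [0,140,370,-40,0,0,1.04]
    - [0,140,370,-40,0,0,1.04]
    - [0,140,370,-40,0,0,1.04]
    - [0,140,370,-40,0,0,1.04]
    - [0,140,370,-40,0,0,1.04]
    - [0,140,370,-40,0,0,1.04]
    - [0,140,370,-40,0,0,1.04]
    - [0,140,370,-40,0,0,1.04]
    - [0,140,370,-40,0,0,1.04]

```text
clock: 2.15
position: [0.5498, 0.2444, 0.2204]
ee_rot: [0.249, 0.968, 0.0, -0.001]
ft_force: [0.7, -1.5, -1.0]
grip_width: 0.998
grasp_force: 0.0
```

Run:
```python
from h import *
import pickle
c=cam("wrist"); pickle.dump(c,open("w1.pkl","wb")); o=manip.get_obs()
print(o["joint_pos"],o["position"],R.from_quat(o["ee_rot"]).as_matrix(),c["C"],c["Rw"][:,2])
cv2.imwrite("pics/w1.png",c["image"])
```

```text
[ 0.18800263  0.41939224 -0.88521991  1.50478221  0.32693692  1.37335645
  0.34509516] [0.55025562 0.24286527 0.22086597] [[-8.74428858e-01  4.85152951e-01 -8.86415135e-04]
 [ 4.85153344e-01  8.74429042e-01 -2.86847543e-04]
 [ 6.35942206e-04 -6.80875037e-04 -9.99999566e-01]] [0.48100893 0.28355087 0.36282677] [ 0.27010297 -0.15040356 -0.95101165]
```

View pics/w1.png

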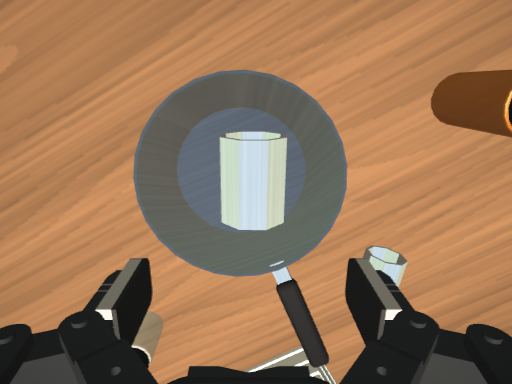

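The wrist view shows the tumbler in the pan with its mouth at the top of the image (253,135), facing the robot, and its bottom end at row 229. The pan rim is centred at about (241,172).

```bash
cat > m.py <<'E'
from h import *
import pickle
c=pickle.load(open("w1.pkl","rb")); im=c["image"].astype(int)
br=(im.min(2)>135).astype(np.uint8); br[:, :200]=0; br[:,310:]=0; br[245:]=0; br[:110]=0
P=[]
for r in (150,165,180,195,210):
    x=np.where(br[r])[0]; l,g=ray(c,x[0]-.5,r,.05),ray(c,x[-1]+.5,r,.05); P.append((l+g)/2); print(r,x[0],x[-1],np.round(np.linalg.norm(l-g),4),P[-1].round(4))
col=np.where(br[:,253])[0]; print(col[0],col[-1])
P=np.array(P); l=cv2.fitLine(P[:,:2].astype(np.float32),2,0,.01,.01).ravel(); print("dir",l, np.degrees(np.arctan2(l[1],l[0])))
for r in (138,col[-1]+.5): print("end",ray(c,253,r,.068))
# pan rim
hsv=cv2.cvtColor(c["image"],cv2.COLOR_BGR2HSV)
mk=((hsv[...,1]<90)).astype(np.uint8); mk=cv2.morphologyEx(mk,cv2.MORPH_OPEN,np.ones((15,15)))
n,lab,st,ce=cv2.connectedComponentsWithStats(mk); i=lab[172,160]
ct=max(cv2.findContours((lab==i).astype(np.uint8),0,1)[0],key=len)
q=np.array([ray(c,*p[0],.045)[:2] for p in ct if p[0][1]<255])
A=np.c_[2*q,np.ones(len(q))]; s=np.linalg.lstsq(A,(q**2).sum(1),rcond=None)[0]; print("pan",s[:2],np.sqrt(s[2]+s[0]**2+s[1]**2),st[i])
# floor and top pot
t=pickle.load(open("top.pkl","rb")); h=cv2.cvtColor(t["image"],cv2.COLOR_BGR2HSV)
mk=(h[...,1]<70).astype(np.uint8); mk[:160]=0;mk[220:]=0;mk[:,:285]=0;mk[:,350:]=0
ct=max(cv2.findContours(mk,0,1)[0],key=cv2.contourArea); d=cv2.distanceTransform(cv2.drawContours(np.zeros(mk.shape,np.uint8),[ct],-1,1,-1),2,5)
j=np.unravel_index(d.argmax(),d.shape); print("pot",j,d.max(),ray(t,j[1],j[0],.062),cv2.minAreaRect(ct))
E
python3 m.py
```

```text
150 220 286 0.0624 [0.5339 0.259  0.05  ]
165 220 285 0.0624 [0.5462 0.2517 0.05  ]
180 221 285 0.0623 [0.5593 0.2451 0.05  ]
195 221 284 0.0622 [0.5724 0.2374 0.05  ]
210 221 283 0.0622 [0.5858 0.2295 0.05  ]
131 229
dir [ 0.87114275 -0.49102983  0.5595344   0.24452098] -29.408289
end [0.52162898 0.26542247 0.068     ]
end [0.59755017 0.22395939 0.068     ]
pan [0.55679696 0.23196798] 0.10345169200978274 [  134    70   213   206 34755]
pot (np.int64(191), np.int64(316)) 15.981398 [ 0.53133979 -0.22550142  0.062     ] ((316.5, 190.5), (31.0, 35.0), 90.0)
```

Call:
step_arm:
  moves:
    - [0,10,2,-100,-0.211,-0.381,0]
    - [0,10,2,-100,-0.211,-0.381,0]
    - [0,10,2,-100,-0.211,-0.381,0]
    - [0,10,2,-100,-0.211,-0.381,0]
    - [0,10,2,-100,-0.211,-0.381,0]

```text
clock: 2.7
position: [0.5606, 0.244, 0.1223]
ee_rot: [0.245, 0.945, -0.054, 0.209]
ft_force: [1.9, -0.5, 0.1]
grip_width: 1.002
grasp_force: 0.0
```

```bash
cat > s.py <<'E'
from h import *
o=manip.get_obs(); m=R.from_quat(o["ee_rot"]).as_matrix()
print(o["clock"],o["joint_pos"].round(2),o["position"].round(4),o["ft_force"].round(1),o["grip_width"],o["grasp_force"]); print(m.round(3))
E
python3 s.py
```

```text
2.7 [-0.06  0.37 -0.76  1.83  0.79  1.06 -0.11] [0.5606 0.244  0.1223] [ 1.9 -0.5  0.1] 1.0015034373434801 0.0
[[-0.792  0.486  0.369]
 [ 0.44   0.874 -0.205]
 [-0.422  0.    -0.906]]
```

Call:
step_arm:
  moves:
    - [0,-1,1,-25,0,0,0]
    - [0,-1,1,-50,0,0,0]
    - [0,-1,1,-75,0,0,0]
    - [0,-1,1,-90,0,0,0]
    - [0,-1,1,-100,0,0,0]
    - [0,-1,1,-101,0,0,0]

```text
clock: 3.3
position: [0.5599, 0.2451, 0.02]
ee_rot: [0.246, 0.945, -0.054, 0.209]
ft_force: [-0.4, 0.1, 0.6]
grip_width: 0.997
grasp_force: 0.0
```

Call:
step_arm:
  moves:
    - [0.5,0,0,0,0,0,0]
    - [0.5,0,0,0,0,0,0]
    - [0.5,0,0,0,0,0,0]
    - [0.5,0,0,0,0,0,0]
    - [0.5,0,0,0,0,0,0]
    - [0.5,0,0,0,0,0,0]
  grip_force: 30

```text
clock: 3.9
position: [0.5601, 0.2464, 0.0216]
ee_rot: [0.245, 0.945, -0.054, 0.21]
ft_force: [-1.9, 0.1, 5.9]
grip_width: 0.716
grasp_force: 33.8
```

```bash
python3 s.py
```

```text
3.9 [-0.14  0.51 -0.69  1.89  0.96  0.94 -0.3 ] [0.5601 0.2464 0.0216] [-1.9  0.1  5.9] 0.7160703197582171 33.76341501396837
[[-0.792  0.485  0.371]
 [ 0.44   0.874 -0.204]
 [-0.423  0.002 -0.906]]
```

Call:
step_arm:
  moves:
    - [0.5,0,0,20,0,0,0]
    - [0.5,0,0,50,0,0,0]
    - [0.5,0,0,100,0,0,0]
    - [0.5,0,0,150,0,0,0]
    - [0.5,0,0,180,0,0,0]
    - [0.5,0,0,180,0,0,0]

```text
clock: 4.5
position: [0.561, 0.2477, 0.2059]
ee_rot: [0.245, 0.945, -0.051, 0.212]
ft_force: [0.7, 0.7, -1.3]
grip_width: 0.719
grasp_force: 33.5
```

```bash
python3 - <<'E'
from h import *
o=manip.get_obs(); R1=R.from_quat(o["ee_rot"]); s,c=np.sin(np.radians(25)),np.cos(np.radians(25))
for az in(0,-.5,-1):
    R2=R.from_euler('z',az)*R.from_matrix(np.array([[s,0,c],[0,-1,0],[c,0,-s]]))
    print(az,o["position"],(R2*R1.inv()).as_rotvec())
E
python3 s.py
```

```text
0 [0.56098479 0.24766072 0.20586035] [ 1.94060372 -0.49493511 -1.92993523]
-0.5 [0.56098479 0.24766072 0.20586035] [ 1.94757165 -1.06325086 -2.21063552]
-1 [0.56098479 0.24766072 0.20586035] [-1.47310938  1.37156843  1.94624614]
4.5 [-0.01  0.27 -0.81  1.74  0.68  1.17  0.01] [0.561  0.2477 0.2059] [ 0.7  0.7 -1.3] 0.7190280752020317 33.473326263892886
[[-0.79   0.485  0.376]
 [ 0.441  0.874 -0.201]
 [-0.426  0.007 -0.905]]
```

Run:
```python
from h import *
R1=R.from_quat(manip.get_obs()["ee_rot"])
Rd=R.from_matrix([[0,0,0-0],[0,0,0],[0,0,0]]) if 0 else R.from_euler('z',np.radians(75))*R.from_matrix(np.array([[1.,0,0],[0,-1,0],[0,0,-1]]))
print((Rd*R1.inv()).as_rotvec(), Rd.as_matrix()[:,1])
```

```text
[ 0.43296608  0.19173037 -1.30189668] [ 0.96592583 -0.25881905  0.        ]
```

Call:
step_arm:
  moves:
    - [0.5,-30,-120,80,0.433,0.192,-1.302]
    - [0.5,-30,-120,80,0.433,0.192,-1.302]
    - [0.5,-30,-120,80,0.433,0.192,-1.302]
    - [0.5,-30,-120,80,0.433,0.192,-1.302]
    - [0.5,-30,-120,80,0.433,0.192,-1.302]
    - [0.5,-30,-120,80,0.433,0.192,-1.302]
    - [0.5,-30,-120,80,0.433,0.192,-1.302]
    - [0.5,-30,-120,80,0.433,0.192,-1.302]
    - [0.5,-30,-120,80,0.433,0.192,-1.302]
    - [0.5,-30,-120,80,0.433,0.192,-1.302]

```text
clock: 5.5
position: [0.5296, 0.1247, 0.2792]
ee_rot: [0.794, 0.607, -0.001, -0.005]
ft_force: [-0.3, -0.9, -1.5]
grip_width: 0.724
grasp_force: 33.7
```

Call:
step_arm:
  moves:
    - [0.5,10,-130,0,0,0,-1.31]
    - [0.5,10,-130,0,0,0,-1.31]
    - [0.5,10,-130,0,0,0,-1.31]
    - [0.5,10,-130,0,0,0,-1.31]
    - [0.5,10,-130,0,0,0,-1.31]
    - [0.5,10,-130,0,0,0,-1.31]
    - [0.5,10,-130,0,0,0,-1.31]
    - [0.5,10,-130,0,0,0,-1.31]
    - [0.5,10,-130,0,0,0,-1.31]
    - [0.5,10,-130,0,0,0,-1.31]

```text
clock: 6.5
position: [0.5391, -0.0036, 0.2798]
ee_rot: [1.0, 0.001, 0.002, -0.003]
ft_force: [-0.9, 0.4, -1.0]
grip_width: 0.72
grasp_force: 33.7
```

```bash
python3 s.py
```

```text
6.5 [ 0.33  0.15 -0.45  1.6   0.06  1.41 -1.69] [ 0.5391 -0.0036  0.2798] [-0.9  0.4 -1. ] 0.7201549009730337 33.74698502893807
[[ 1.     0.003  0.004]
 [ 0.003 -1.     0.005]
 [ 0.004 -0.005 -1.   ]]
```

Call:
step_arm:
  moves:
    - [0.5,0,4,-20,0,-1.134,0]
    - [0.5,0,4,-20,0,-1.134,0]
    - [0.5,0,4,-20,0,-1.134,0]
    - [0.5,0,4,-20,0,-1.134,0]
    - [0.5,0,4,-20,0,-1.134,0]
    - [0.5,0,4,-20,0,-1.134,0]
    - [0.5,0,4,-20,0,-1.134,0]
    - [0.5,0,4,-20,0,-1.134,0]
    - [0.5,0,4,-20,0,-1.134,0]
    - [0.5,0,4,-20,0,-1.134,0]

```text
clock: 7.5
position: [0.5629, 0.0111, 0.2904]
ee_rot: [0.861, 0.008, 0.508, -0.004]
ft_force: [-0.5, 0.6, -1.1]
grip_width: 0.719
grasp_force: 33.8
```

```bash
python3 s.py
python3 - <<'E'
from h import *
import pickle
c=cam("scene"); pickle.dump(c,open("s2.pkl","wb")); u=proj(c,manip.get_obs()["position"]); print(u)
x,y=map(int,u); cv2.imwrite("pics/s2.png",cv2.resize(c["image"][max(0,y-90):y+90,max(0,x-120):x+120],None,fx=3,fy=3,interpolation=2))
E
```

```text
7.5 [ 0.42 -0.42 -0.5   2.41 -1.14  0.09 -0.61] [0.5629 0.0111 0.2904] [-0.5  0.6 -1.1] 0.7188980035840458 33.826936555046814
[[ 0.483  0.018  0.875]
 [ 0.009 -1.     0.015]
 [ 0.875  0.    -0.483]]
[243.07115663 142.77935031]
```

View pics/s2.png

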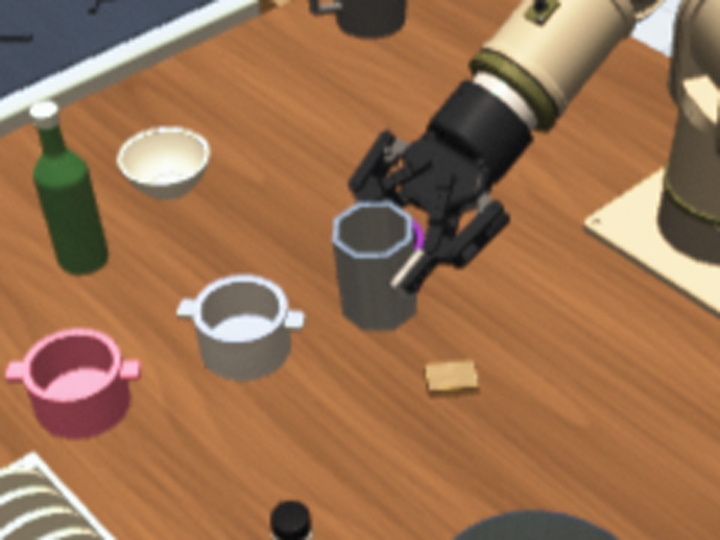

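The tumbler is held mouth up at (375,265) in the crop, but the arm is close to its joint limits. I'll move it farther out and lower.

Call:
step_arm:
  moves:
    - [0.5,110,-100,-20,0,0,0]
    - [0.5,110,-100,-20,0,0,0]
    - [0.5,110,-100,-60,0,0,0]
    - [0.5,110,-100,-100,0,0,0]
    - [0.5,110,-100,-100,0,0,0]
    - [0.5,110,-100,-100,0,0,0]
    - [0.5,110,-100,-100,0,0,0]
    - [0.5,110,-100,-100,0,0,0]

```text
clock: 8.35
position: [0.6606, -0.0958, 0.2543]
ee_rot: [0.876, 0.012, 0.483, -0.016]
ft_force: [0.1, -0.5, -0.1]
grip_width: 0.722
grasp_force: 33.8
```

```bash
python3 s.py
python3 - <<'E'
from h import *
m=R.from_quat(manip.get_obs()["ee_rot"]).as_matrix(); mt=np.array([.906,0,-.4226]); print("axis",m@mt)
E
```

```text
8.35 [-0.79 -0.18  0.92  2.25 -1.26  0.07 -0.12] [ 0.6606 -0.0958  0.2543] [ 0.1 -0.5 -0.1] 0.7216183793593737 33.82332861524901
[[ 0.534  0.037  0.845]
 [ 0.007 -0.999  0.04 ]
 [ 0.846 -0.015 -0.533]]
axis [ 0.12640901 -0.01067585  0.99163176]
```

```bash
cat > fk.py <<'E'
from h import *
from scipy.optimize import least_squares
import itertools
D=[([1.153,.333,-.065,1.461,.022,1.35,-.089],[.24,-.577,.231],[.981,.196,0,-.001]),
([.188,.4194,-.8852,1.5048,.3269,1.3734,.3451],[.5503,.2429,.2209],[.249,.968,0,-.001]),
([-.06,.37,-.76,1.83,.79,1.06,-.11],[.5606,.244,.1223],[.245,.945,-.054,.209]),
([-.14,.51,-.69,1.89,.96,.94,-.3],[.5601,.2464,.0216],[.245,.945,-.054,.21]),
([-.01,.27,-.81,1.74,.68,1.17,.01],[.561,.2477,.2059],[.245,.945,-.051,.212]),
([.33,.15,-.45,1.6,.06,1.41,-1.69],[.5391,-.0036,.2798],[1,.001,.002,-.003]),
([.42,-.42,-.5,2.41,-1.14,.09,-.61],[.5629,.0111,.2904],[.861,.008,.508,-.004]),
([-.79,-.18,.92,2.25,-1.26,.07,-.12],[.6606,-.0958,.2543],[.876,.012,.483,-.016])]
def fk(q,p,s):
    Z=lambda a:R.from_euler('z',a).as_matrix(); Y=lambda a:R.from_euler('y',a).as_matrix()
    M=np.eye(3);x=np.array([0,0,p[0]])
    M=M@Z(s[0]*q[0])@Y(q[1]); x=x+M@[p[4],0,p[1]]
    M=M@Z(s[1]*q[2])@Y(q[3]); x=x+M@[p[5],0,p[2]]
    M=M@Z(s[2]*q[4])@Y(q[5]); x=x+M@[p[6],0,p[3]]
    return M@Z(s[3]*q[6]+p[7]),x
def res(p,s):
    r=[]
    for q,x,o in D:
        M,y=fk(q,p,s); r+=list(5*(y-x))+list(R.from_matrix(M.T@R.from_quat(o).as_matrix()).as_rotvec())
    return np.array(r)
if __name__=="__main__":
    best=min((least_squares(res,[.3,.4,.4,.3,0,0,0,y],args=(s,)) for s in itertools.product([1,-1],repeat=4) for y in(1.5,-1.5,0.1)),key=lambda b:b.cost) if 0 else None
    L=[]
    for s in itertools.product([1,-1],repeat=4):
        for y in(0.1,1.5,3,-1.5):
            b=least_squares(res,[.3,.4,.4,.3,0,0,0,y],args=(s,)); L.append((b.cost,s,b.x))
    L.sort(key=lambda a:a[0]); print(L[0],L[1][:2]); print(np.abs(res(L[0][2],L[0][1])).reshape(-1,6).max(0)/[5,5,5,1,1,1])
    np.savez("fk.npz",p=L[0][2],s=L[0][1])
E
python3 fk.py
```

```text
(np.float64(0.107779135389383), (-1, -1, -1, -1), array([ 0.20660031,  0.44748483,  0.42352114,  0.35353006,  0.02421782,
       -0.04268554, -0.02249782,  1.57334588])) (np.float64(0.1077791353893831), (-1, -1, -1, -1))
[0.03454744 0.03410047 0.02452225 0.00871968 0.00869568 0.00584866]
```

```bash
python3 - <<'E'
import re
t=open("fk.py").read()
t=t.replace("x=np.array([0,0,p[0]])","x=np.array([0,0,p[0]])+Z(s[0]*q[0])@[p[11],p[12],0]").replace("[p[4],0,p[1]]","[p[4],p[8],p[1]]").replace("[p[5],0,p[2]]","[p[5],p[9],p[2]]").replace("[p[6],0,p[3]]","[p[6],p[10],p[3]]").replace("0,0,0,y]","0,0,0,y]+[0]*5").replace("itertools.product([1,-1],repeat=4):","[(-1,)*4]:").replace("(0.1,1.5,3,-1.5)","(1.57,)").replace("L[1][:2]","1").replace("[.3,.4,.4,.3,0","[.2,.45,.42,.35,0")
open("fk.py","w").write(t)
E
python3 fk.py
```

```text
(np.float64(0.0012705004336981012), (-1, -1, -1, -1), array([ 2.59594943e-01,  4.51944155e-01,  4.90048952e-01,  3.44191847e-01,
       -1.96495303e-03,  2.75198949e-03, -1.11492167e-03,  1.57334588e+00,
        3.98321192e-01, -2.48123501e-02,  1.93722740e-03,  2.56992896e-03,
       -4.21574717e-01])) 1
[0.00177713 0.0040079  0.00347302 0.00871968 0.00869568 0.00584866]
```

```bash
cat > ik.py <<'E'
from fk import *
f=np.load("fk.npz");P,S=f["p"],f["s"]
lo=np.array([-2.6,-.5,-1.47,.16,-1.27,.06,-2.6]);hi=np.array([2.6,2.12,1.34,2.42,4.41,2.06,2.6])
def Rt(az,tilt):
    s,c=np.sin(tilt),np.cos(tilt)
    return (R.from_euler('z',az)*R.from_matrix(np.array([[c,0,s],[0,-1,0],[s,0,-c]]))).as_matrix()
def ik(x,M,n=6,seed=0,q0=None):
    rng=np.random.default_rng(seed); B=None
    for k in range(n):
        g=q0 if (k==0 and q0 is not None) else lo+(hi-lo)*rng.uniform(.15,.85,7)
        mid,h=(lo+hi)/2,(hi-lo)/2
        def r(q):
            A,y=fk(q,P,S); return np.r_[10*(y-x),3*R.from_matrix(A.T@M).as_rotvec(),.02*((q-mid)/h)**3]
        b=least_squares(r,np.clip(g,lo+.05,hi-.05),bounds=(lo,hi)); e=np.abs(b.fun[:6]).max(); m=np.minimum(b.x-lo,hi-b.x).min()
        if e<.03 and (B is None or m>B[0]): B=(m,e,b.x.round(2))
    return B
if __name__=="__main__":
    T=np.radians(65)
    for x,y in((.55,0),(.45,.05),(.62,-.08)):
        for a in range(-150,181,30):
            M=Rt(np.radians(a),T); b=ik(np.array([x,y,.048])+.019*M[:,2],M)
            if b and b[0]>.1: print(x,y,a,b)
E
time python3 ik.py
```

```text
0.55 0 -120 (np.float64(0.26826450450859207), np.float64(6.9788705295595e-05), array([-0.52,  0.98,  0.16,  1.33,  0.5 ,  1.79,  2.12]))
0.55 0 -90 (np.float64(0.42534526096387415), np.float64(4.767914593719828e-05), array([-0.39,  0.81, -0.22,  1.67,  0.99,  1.63,  2.06]))
0.55 0 -60 (np.float64(0.3744754129274561), np.float64(4.3775358927608264e-05), array([-0.25,  0.67, -0.46,  2.05,  1.42,  1.47,  2.02]))
0.55 0 60 (np.float64(0.3877485595310963), np.float64(8.829777267878333e-05), array([ 1.4 ,  1.04, -1.08,  2.03, -0.48,  0.61,  0.49]))
0.55 0 90 (np.float64(0.5845641449085657), np.float64(1.4607617043396332e-05), array([ 1.07,  1.04, -0.89,  1.65, -0.33,  1.18,  0.53]))
0.55 0 120 (np.float64(0.40989179570517664), np.float64(2.240934464364566e-05), array([ 0.76,  1.15, -0.79,  1.28, -0.16,  1.65,  0.63]))
0.45 0.05 -150 (np.float64(0.13768994882614494), np.float64(0.00016216264867355523), array([-0.49,  0.97,  0.23,  1.37,  0.07,  1.92,  1.84]))
0.45 0.05 -120 (np.float64(0.3001177895510079), np.float64(4.758092346938755e-05), array([-0.61,  0.87,  0.09,  1.55,  0.42,  1.76,  
[... 1319 characters left out ...]
), np.float64(0.00013586276641053274), array([-0.24,  0.51, -0.08,  2.32,  2.16,  0.97,  1.88]))
0.62 -0.08 30 (np.float64(0.19470409140869194), np.float64(9.93860793840895e-05), array([-0.32,  0.83,  0.84,  2.23,  4.08,  1.42,  0.97]))
0.62 -0.08 60 (np.float64(0.4702133993583473), np.float64(3.305084829084188e-05), array([ 1.31,  1.07, -1.  ,  1.77, -0.43,  0.78,  0.42]))
0.62 -0.08 90 (np.float64(0.6224140987971113), np.float64(8.44272314028847e-06), array([ 1.  ,  1.15, -0.85,  1.34, -0.28,  1.36,  0.48]))
0.62 -0.08 120 (np.float64(0.1835856059480192), np.float64(0.00014586331571395962), array([ 0.69,  1.28, -0.76,  0.91, -0.12,  1.88,  0.63]))
real	0m44.619s
user	0m44.855s
sys	0m0.225s
```

```bash
cat > d.py <<'E'
from h import *; from ik import Rt
import sys
az,t,x,y,z=map(float,sys.argv[1:6]); o=manip.get_obs()
print("shift mm",((np.array([x,y,z])-o["position"])*1000).round(1),"rot",(R.from_matrix(Rt(np.radians(az),np.radians(t)))*R.from_quat(o["ee_rot"]).inv()).as_rotvec().round(3))
E
python3 d.py 20 0 .54 -.03 .28; python3 d.py 45 0 .54 -.03 .28
```

```text
shift mm [-120.6   65.8   25.7] rot [-0.208  0.991  0.293]
shift mm [-120.6   65.8   25.7] rot [-0.425  0.939  0.69 ]
```

Call:
step_arm:
  moves:
    - [0.5,-60,30,25,-0.1,0.5,0.15]
    - [0.5,-60,30,25,-0.1,0.5,0.15]
    - [0.5,-60,30,25,-0.1,0.5,0.15]
    - [0.5,-60,30,25,-0.1,0.5,0.15]
    - [0.5,-120,66,25,-0.208,0.99,0.293]
    - [0.5,-120,66,25,-0.208,0.99,0.293]
    - [0.5,-120,66,25,-0.208,0.99,0.293]
    - [0.5,-120,66,25,-0.208,0.99,0.293]
    - [0.5,-120,66,25,-0.208,0.99,0.293]
    - [0.5,-120,66,25,-0.208,0.99,0.293]

```text
clock: 9.35
position: [0.5404, -0.0326, 0.2812]
ee_rot: [0.985, 0.154, 0.075, -0.004]
ft_force: [0.3, 0.1, -0.7]
grip_width: 0.723
grasp_force: 33.8
```

```bash
python3 s.py; python3 d.py 90 0 .54 0 .28
```

```text
9.35 [ 0.14  0.02 -0.15  1.72 -0.03  1.25 -1.26] [ 0.5404 -0.0326  0.2812] [ 0.3  0.1 -0.7] 0.7233105581532971 33.76520746292499
[[ 0.941  0.304  0.147]
 [ 0.302 -0.953  0.032]
 [ 0.15   0.015 -0.989]]
shift mm [-0.4 32.6 -1.2] rot [-0.12   0.107  1.259]
```

Call:
step_arm:
  moves:
    - [0.5,0,0,0,-0.12,0.107,1.259]
    - [0.5,0,0,0,-0.12,0.107,1.259]
    - [0.5,0,0,0,-0.12,0.107,1.259]
    - [0.5,0,0,0,-0.12,0.107,1.259]
    - [0.5,0,0,0,-0.12,0.107,1.259]
    - [0.5,0,0,0,-0.12,0.107,1.259]
    - [0.5,0,0,0,-0.12,0.107,1.259]
    - [0.5,0,0,0,-0.12,0.107,1.259]
    - [0.5,0,0,0,-0.12,0.107,1.259]
    - [0.5,0,0,0,-0.12,0.107,1.259]

```text
clock: 10.35
position: [0.5405, -0.0311, 0.2796]
ee_rot: [0.707, 0.708, -0.002, -0.004]
ft_force: [-0.6, 0.2, -1.3]
grip_width: 0.716
grasp_force: 33.8
```

Call:
step_arm:
  moves:
    - [0.5,0,50,-40,1.134,0,0]
    - [0.5,0,50,-40,1.134,0,0]
    - [0.5,0,50,-40,1.134,0,0]
    - [0.5,0,50,-40,1.134,0,0]
    - [0.5,0,50,-40,1.134,0,0]
    - [0.5,0,50,-40,1.134,0,0]
    - [0.5,0,50,-40,1.134,0,0]
    - [0.5,0,50,-40,1.134,0,0]
    - [0.5,0,50,-40,1.134,0,0]
    - [0.5,0,50,-40,1.134,0,0]

```text
clock: 11.35
position: [0.5403, 0.0199, 0.2395]
ee_rot: [0.595, 0.597, 0.378, -0.384]
ft_force: [0.3, -0.2, -1.1]
grip_width: 0.722
grasp_force: 33.9
```

```bash
python3 s.py; python3 d.py 90 65 .54 0.04 .1
python3 - <<'E'
from h import *
import pickle
c=cam("scene"); pickle.dump(c,open("s3.pkl","wb")); u=proj(c,manip.get_obs()["position"]); print(u)
m=R.from_quat(manip.get_obs()["ee_rot"]).as_matrix(); print("axis",m@[.906,0,-.4226])
x,y=map(int,u); cv2.imwrite("pics/s3.png",cv2.resize(c["image"][max(0,y-60):y+80,max(0,x-80):x+80],None,fx=4,fy=4,interpolation=2))
E
```

```text
11.35 [ 0.56  0.49 -0.18  1.67 -0.92  1.61  0.66] [0.5403 0.0199 0.2395] [ 0.3 -0.2 -1.1] 0.7221091024495058 33.86796636782037
[[ 0.003  1.    -0.008]
 [ 0.42   0.006  0.908]
 [ 0.908 -0.006 -0.42 ]]
shift mm [  -0.3   20.1 -139.5] rot [-0.003 -0.006 -0.006]
[252.95360576 155.5241956 ]
axis [ 0.00376782 -0.00316631  0.99970122]
```

View pics/s3.png

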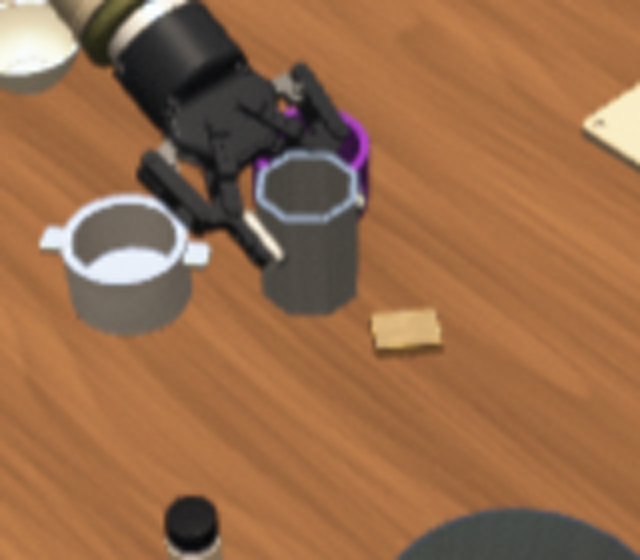

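The tumbler is upright at (308,235) in the crop, between the pot and the matchbox. I'll lower it now.

Call:
step_arm:
  moves:
    - [0.5,0,10,-30,0,0,0]
    - [0.5,0,20,-70,0,0,0]
    - [0.5,0,20,-110,0,0,0]
    - [0.5,0,20,-145,0,0,0]
    - [0.5,0,20,-170,0,0,0]
    - [0.5,0,20,-180,0,0,0]
    - [0.5,0,20,-184,0,0,0]
    - [0.5,0,20,-187,0,0,0]
    - [0.5,0,20,-187,0,0,0]

```text
clock: 12.3
position: [0.5412, 0.04, 0.0542]
ee_rot: [0.594, 0.597, 0.38, -0.383]
ft_force: [0.3, -0.7, -0.9]
grip_width: 0.722
grasp_force: 33.9
```

```bash
python3 s.py
```

```text
12.3 [ 0.53  0.76 -0.18  1.72 -0.91  1.39  0.91] [0.5412 0.04   0.0542] [ 0.3 -0.7 -0.9] 0.7224860202135068 33.852607761064064
[[-0.001  1.    -0.006]
 [ 0.417  0.006  0.909]
 [ 0.909 -0.002 -0.417]]
```

Call:
step_arm:
  moves:
    - [0.5,0,0,-2,0,0,0]
    - [0.5,0,0,-4,0,0,0]
    - [0.5,0,0,-5,0,0,0]
    - [0.5,0,0,-5,0,0,0]

```text
clock: 12.7
position: [0.5406, 0.0401, 0.0481]
ee_rot: [0.594, 0.596, 0.38, -0.384]
ft_force: [0.0, 0.4, -1.1]
grip_width: 0.726
grasp_force: 33.9
```

Call:
step_arm:
  moves:
    - [0.5,0,0,-1,0,0,0]
    - [0.5,0,0,-2,0,0,0]
    - [0.5,0,0,-2,0,0,0]

```text
clock: 13.0
position: [0.5405, 0.0402, 0.046]
ee_rot: [0.594, 0.596, 0.38, -0.384]
ft_force: [0.5, 0.2, -2.0]
grip_width: 0.723
grasp_force: 33.9
```

Call:
step_arm:
  moves:
    - [0.5,0,0,-1,0,0,0]
    - [0.5,0,0,-1.5,0,0,0]
    - [0.5,0,0,-1.5,0,0,0]

```text
clock: 13.3
position: [0.5406, 0.0401, 0.0446]
ee_rot: [0.594, 0.596, 0.38, -0.384]
ft_force: [-0.1, 0.3, -0.6]
grip_width: 0.716
grasp_force: 33.9
```

Call:
step_arm:
  moves:
    - [0.5,0,0,-1,0,0,0]
    - [0.5,0,0,-1,0,0,0]

```text
clock: 13.5
position: [0.5406, 0.0402, 0.0443]
ee_rot: [0.594, 0.596, 0.38, -0.384]
ft_force: [-1.1, 0.1, 4.0]
grip_width: 0.725
grasp_force: 34.2
```

Contact at about 4 N. I'll release it and back off along the tool axis.

Call:
step_arm:
  moves:
    - [0.2,0,0,0,0,0,0]
    - [0.2,0,0,0,0,0,0]
    - [0.0,0,0,0,0,0,0]
    - [0.0,0,0,0,0,0,0]
    - [0.0,0,0,0,0,0,0]
    - [0,0,-18,8,0,0,0]
    - [0,0,-45,21,0,0,0]
    - [0,0,-90,42,0,0,0]
    - [0,0,-110,90,0,0,0]
    - [0,0,-110,140,0,0,0]

```text
clock: 14.5
position: [0.5402, -0.0735, 0.1819]
ee_rot: [0.596, 0.594, 0.38, -0.384]
ft_force: [1.5, -0.5, 0.7]
grip_width: 0.998
grasp_force: 0.0
```

```bash
python3 s.py; python3 d.py 90 0 .53 -.15 .28
python3 - <<'E'
from h import *
c=cam("scene"); im=c["image"]; 
cv2.imwrite("pics/s4.png",cv2.resize(im[110:310,150:380],None,fx=3,fy=3,interpolation=2))
E
```

```text
14.5 [ 0.63  0.65 -0.11  1.56 -0.85  1.68  0.77] [ 0.5402 -0.0735  0.1819] [ 1.5 -0.5  0.7] 0.9978801243285182 0.0
[[ 0.005  1.    -0.004]
 [ 0.417  0.001  0.909]
 [ 0.909 -0.006 -0.417]]
shift mm [-10.2 -76.5  98.1] rot [-1.14  -0.006  0.003]
```

View pics/s4.png

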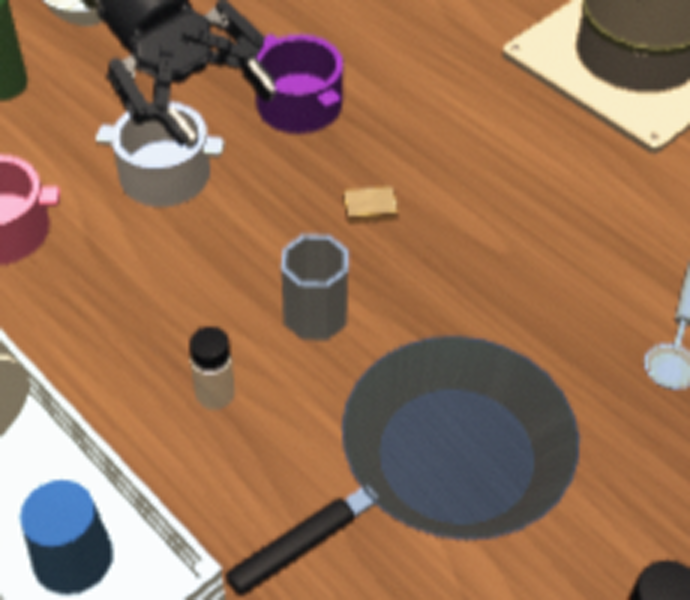

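The tumbler stands on its own at (315,287) in the crop and the pan is empty. The pot is next, so I'll hover over it and measure.

Call:
step_arm:
  moves:
    - [0,-20,-80,80,-0.3,0,0]
    - [0,-40,-150,80,-1.14,0,0]
    - [0,-40,-150,80,-1.14,0,0]
    - [0,-40,-150,80,-1.14,0,0]
    - [0,-40,-150,80,-1.14,0,0]
    - [0,-40,-150,80,-1.14,0,0]
    - [0,-40,-150,80,-1.14,0,0]
    - [0,-40,-150,80,-1.14,0,0]
    - [0,-40,-150,80,-1.14,0,0]

```text
clock: 15.45
position: [0.5016, -0.2162, 0.2627]
ee_rot: [0.705, 0.709, -0.002, -0.002]
ft_force: [0.3, 0.8, -0.3]
grip_width: 0.997
grasp_force: 0.0
```

```bash
python3 s.py
python3 - <<'E'
from h import *
import pickle
c=cam("wrist"); pickle.dump(c,open("w2.pkl","wb")); 
cv2.imwrite("pics/w2.png",c["image"])
E
```

```text
15.45 [ 0.33  0.15 -0.01  1.62  0.    1.38  0.33] [ 0.5016 -0.2162  0.2627] [ 0.3  0.8 -0.3] 0.9971087807005783 0.0
[[-0.006  1.    -0.005]
 [ 1.     0.006  0.   ]
 [ 0.    -0.005 -1.   ]]
```

View pics/w2.png

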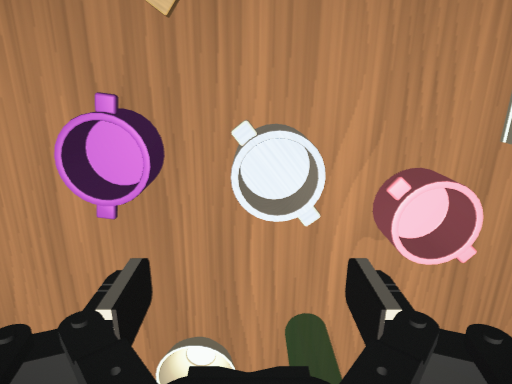

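The grey pot is at (278,175), with its ears at upper left and lower right. I'll fit its rim.

Run:
```python
from h import *
import pickle
c=pickle.load(open("w2.pkl","rb")); im=c["image"].astype(int); hsv=cv2.cvtColor(c["image"],cv2.COLOR_BGR2HSV)
mk=(im.min(2)>150)
q=[]
for a in np.radians(np.r_[-20:25:3,65:200:3]):   # image bearings, avoids ears(45,225) and dark top
    for r in np.arange(60,30,-.25):
        u,v=278+r*np.cos(a),175+r*np.sin(a)
        if mk[int(round(v)),int(round(u))]: q.append(ray(c,u,v,.062)[:2]); break
q=np.array(q)
for _ in range(4):
    s=np.linalg.lstsq(np.c_[2*q,np.ones(len(q))],(q**2).sum(1),rcond=None)[0]; rad=np.sqrt(s[2]+s[:2]@s[:2]); e=np.linalg.norm(q-s[:2],axis=1)-rad; q=q[abs(e)<.002]
print(s[:2],rad,len(q),e.std()); o=manip.get_obs()["position"]
t=np.array([s[0]-.046,s[1]]); print("to grasp",(t-o[:2])*1000)
```

```text
[ 0.53226552 -0.22968912] 0.04953403563336616 59 0.00033097367697700774
to grasp [-14.60381014 -11.7212149 ]
```

Call:
step_arm:
  moves:
    - [0.6,-15,-11,-45,0,0,0]
    - [0.6,-15,-11,-90,0,0,0]
    - [0.6,-15,-11,-130,0,0,0]
    - [0.6,-15,-11,-150,0,0,0]
    - [0.6,-15,-11,-170,0,0,0]
    - [0.6,-15,-11,-190,0,0,0]
    - [0.6,-15,-11,-210,0,0,0]
    - [0.6,-15,-11,-222,0,0,0]
    - [0.6,-15,-11,-228,0,0,0]
    - [0.6,-15,-11,-228,0,0,0]
  grip_force: 60

```text
clock: 16.5
position: [0.485, -0.2314, 0.0332]
ee_rot: [0.708, 0.706, -0.002, -0.004]
ft_force: [0.5, 0.6, 0.5]
grip_width: 0.398
grasp_force: 0.0
```

Call:
step_arm:
  moves:
    - [0.8,0,0,0,0,0,0]
    - [0.85,0,0,0,0,0,0]
    - [0.9,0,0,0,0,0,0]
    - [1,0,0,0,0,0,0]
    - [1,0,0,0,0,0,0]
    - [1,0,0,0,0,0,0]

```text
clock: 17.1
position: [0.4864, -0.2309, 0.0348]
ee_rot: [0.707, 0.707, -0.001, -0.002]
ft_force: [-1.0, 0.9, 6.3]
grip_width: 0.098
grasp_force: 57.0
```

Call:
step_arm:
  moves:
    - [1,0,0,10,0,0,0]
    - [1,0,0,40,0,0,0]
    - [1,0,0,80,0,0,0]
    - [1,0,0,120,0,0,0]
    - [1,0,0,160,0,0,0]
    - [1,0,0,170,0,0,0]

```text
clock: 17.7
position: [0.487, -0.2315, 0.2088]
ee_rot: [0.707, 0.707, -0.001, 0.0]
ft_force: [0.9, -0.2, -3.9]
grip_width: 0.091
grasp_force: 58.9
```

```bash
python3 s.py
python3 - <<'E'
from h import *
c=cam("scene"); u=proj(c,manip.get_obs()["position"]);x,y=map(int,u)
cv2.imwrite("pics/s5.png",cv2.resize(c["image"][max(0,y-60):y+80,max(0,x-80):x+80],None,fx=4,fy=4,interpolation=2))
E
```

```text
17.7 [0.36 0.16 0.   1.72 0.   1.26 0.36] [ 0.487  -0.2315  0.2088] [ 0.9 -0.2 -3.9] 0.09107482952561204 58.91677789622918
[[ 0.001  1.    -0.001]
 [ 1.    -0.001 -0.001]
 [-0.001 -0.001 -1.   ]]
```

View pics/s5.png

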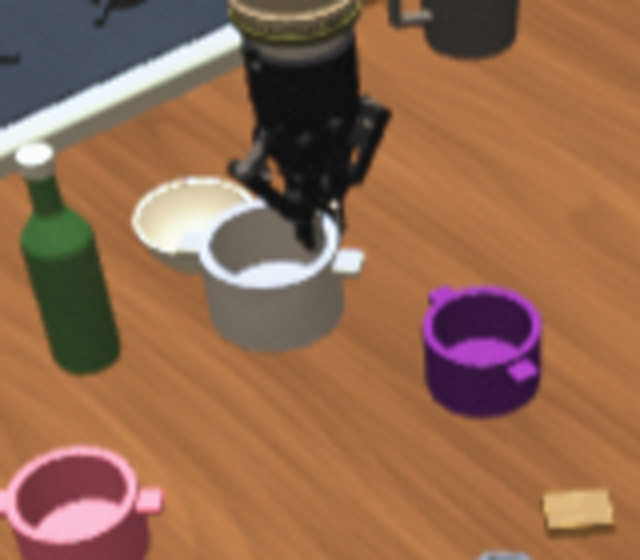

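The pot hangs level at (272,275) in the crop. I'll carry it over the pan.

Call:
step_arm:
  moves:
    - [1,2,20,5,0,0,0]
    - [1,5,60,10,0,0,0]
    - [1,8,110,10,0,0,0]
    - [1,11,160,10,0,0,0]
    - [1,14,210,10,0,0,0]
    - [1,16,260,10,0,0,0]
    - [1,18,310,10,0,0,0]
    - [1,20,360,10,0,0,0]
    - [1,22,410,5,0,0,0]
    - [1,24,445,0,0,0,0]

```text
clock: 18.75
position: [0.5079, 0.2176, 0.202]
ee_rot: [0.706, 0.708, -0.003, -0.004]
ft_force: [0.0, 0.2, -2.8]
grip_width: 0.096
grasp_force: 59.6
```

Call:
step_arm:
  moves:
    - [1,0,12,-10,0,0,0]
    - [1,0,15,-40,0,0,0]
    - [1,0,15,-75,0,0,0]
    - [1,0,15,-110,0,0,0]
    - [1,0,15,-130,0,0,0]
    - [1,0,15,-145,0,0,0]
    - [1,0,15,-150,0,0,0]
    - [1,0,15,-150,0,0,0]

```text
clock: 19.55
position: [0.5093, 0.2287, 0.0533]
ee_rot: [0.707, 0.707, -0.002, -0.003]
ft_force: [-0.5, -0.7, -3.7]
grip_width: 0.092
grasp_force: 59.6
```

```bash
python3 s.py
```

```text
19.55 [-0.2   0.39 -0.36  1.81  0.15  0.98 -0.62] [0.5093 0.2287 0.0533] [-0.5 -0.7 -3.7] 0.09249090811329311 59.6417304687202
[[ 0.001  1.    -0.008]
 [ 1.    -0.001  0.001]
 [ 0.001 -0.008 -1.   ]]
```

Call:
step_arm:
  moves:
    - [1,0,0,-3,0,0,0]
    - [1,0,0,-6,0,0,0]
    - [1,0,0,-8,0,0,0]
    - [1,0,0,-9,0,0,0]
    - [1,0,0,-10,0,0,0]

```text
clock: 20.05
position: [0.5097, 0.2292, 0.0439]
ee_rot: [0.707, 0.707, -0.002, -0.003]
ft_force: [-0.2, 0.1, -4.0]
grip_width: 0.095
grasp_force: 59.6
```

Call:
step_arm:
  moves:
    - [1,0,0,-0.7,0,0,0]
    - [1,0,0,-1.4,0,0,0]
    - [1,0,0,-1.4,0,0,0]

```text
clock: 20.35
position: [0.5096, 0.2291, 0.0423]
ee_rot: [0.707, 0.707, -0.002, -0.003]
ft_force: [-0.1, -0.9, -3.1]
grip_width: 0.095
grasp_force: 59.6
```

Call:
step_arm:
  moves:
    - [1,0,0,-0.7,0,0,0]
    - [1,0,0,-1.4,0,0,0]
    - [1,0,0,-1.4,0,0,0]

```text
clock: 20.65
position: [0.5096, 0.2293, 0.0412]
ee_rot: [0.707, 0.707, -0.002, -0.003]
ft_force: [-1.0, -0.3, -0.1]
grip_width: 0.099
grasp_force: 59.8
```

Call:
step_arm:
  moves:
    - [1,0,0,-0.8,0,0,0]
    - [1,0,0,-0.8,0,0,0]

```text
clock: 20.85
position: [0.5096, 0.2293, 0.0408]
ee_rot: [0.707, 0.707, -0.002, -0.003]
ft_force: [-4.5, -1.1, 5.4]
grip_width: 0.095
grasp_force: 60.6
```

Call:
step_arm:
  moves:
    - [0.8,0,0,0,0,0,0]
    - [0.7,0,0,0,0,0,0]
    - [0.7,0,0,0,0,0,0]
    - [0.7,0,0,10,0,0,0]
    - [0.7,0,0,35,0,0,0]
    - [0.5,0,0,80,0,0,0]
    - [0,0,0,130,0,0,0]
    - [0,0,0,170,0,0,0]
    - [0,0,0,200,0,0,0]
    - [0,0,0,200,0,0,0]

```text
clock: 21.85
position: [0.5113, 0.2303, 0.2459]
ee_rot: [0.707, 0.707, 0.002, -0.001]
ft_force: [0.2, 0.3, -0.4]
grip_width: 1.002
grasp_force: 0.0
```

```bash
python3 s.py
python3 - <<'E'
from h import *
import pickle
c=cam("wrist"); pickle.dump(c,open("w3.pkl","wb")); cv2.imwrite("pics/w3.png",c["image"])
E
```

```text
21.85 [-0.18  0.21 -0.38  1.6   0.07  1.35 -0.56] [0.5113 0.2303 0.2459] [ 0.2  0.3 -0.4] 1.0016057941082952 0.0
[[ 0.001  1.     0.001]
 [ 1.    -0.001  0.005]
 [ 0.005  0.001 -1.   ]]
```

View pics/w3.png

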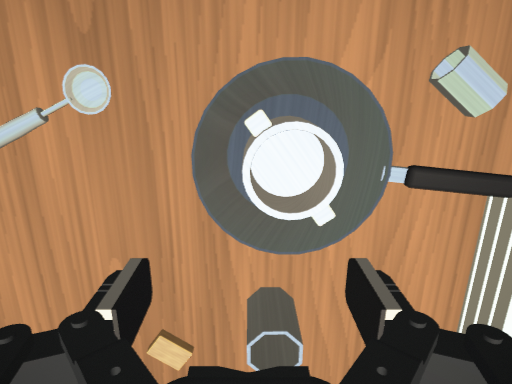

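The pot sits flat in the pan, with its rim centred at about (293,170). The tumbler's mouth is at about (275,351). I'll measure both.

Run:
```python
from h import *
import pickle
c=pickle.load(open("w3.pkl","rb")); im=c["image"].astype(int); mk=im.min(2)>170
q=[]
for a in np.radians(np.r_[-30:30:3,65:215:3]):
    for r in np.arange(60,30,-.25):
        u,v=293+r*np.cos(a),170+r*np.sin(a)
        if mk[int(round(v)),int(round(u))]: q.append(ray(c,u,v,.068)[:2]); break
q=np.array(q)
for _ in range(4):
    s=np.linalg.lstsq(np.c_[2*q,np.ones(len(q))],(q**2).sum(1),rcond=None)[0]; rad=np.sqrt(s[2]+s[:2]@s[:2]); e=np.linalg.norm(q-s[:2],axis=1)-rad; q=q[abs(e)<.002]
print("pot",s[:2],rad,len(q)); print("pan",ray(c,292.5,155.5,.045))
g=(im[300:384,235:315].min(2)>130).astype(np.uint8); ys,xs=np.where(g); print(xs.min()+235,xs.max()+235,ys.min()+300,ys.max()+300)
ct=max(cv2.findContours(g,0,1)[0],key=cv2.contourArea)+[[235,300]]; w=np.array([ray(c,*p[0],.085)[:2] for p in ct]); print("tum",(w.min(0)+w.max(0))/2,np.ptp(w,0)); print(manip.get_obs()["position"])
```

```text
pot [0.5553969  0.22899884] 0.04937939176891128 68
pan [0.55771662 0.24105108 0.045     ]
246 302 331 370
tum [0.54096208 0.02963843] [0.06280922 0.05336545]
[0.51053825 0.22971416 0.24310385]
```

Call:
step_arm:
  moves:
    - [0,30,-50,0,0,0,0]
    - [0,30,-100,-20,0,0,0]
    - [0,30,-150,-40,0,0,0]
    - [0,30,-195,-60,0,0,0]
    - [0,30,-205,-100,0,0,0]
    - [0,30,-205,-130,0,0,0]
    - [0,30,-205,-155,0,0,0]
    - [0,30,-205,-175,0,0,0]
    - [0,30,-205,-185,0,0,0]
    - [0,30,-205,-185,0,0,0]
  grip_force: 30

```text
clock: 22.9
position: [0.5383, 0.0241, 0.0536]
ee_rot: [0.707, 0.707, -0.003, -0.004]
ft_force: [0.4, -0.9, 0.1]
grip_width: 1.005
grasp_force: 0.0
```

Call:
step_arm:
  moves:
    - [0.15,0,0,0,0,0,0]
    - [0.2,0,0,0,0,0,0]
    - [0.25,0,0,0,0,0,0]
    - [0.4,0,0,0,0,0,0]
    - [0.5,0,0,0,0,0,0]
    - [0.5,0,0,0,0,0,0]

```text
clock: 23.5
position: [0.5404, 0.0242, 0.0563]
ee_rot: [0.707, 0.707, -0.001, -0.002]
ft_force: [-1.0, -0.5, 6.8]
grip_width: 0.718
grasp_force: 34.0
```

```bash
python3 s.py
```

```text
23.5 [ 0.07  0.33 -0.23  1.86  0.09  0.96 -0.2 ] [0.5404 0.0242 0.0563] [-1.  -0.5  6.8] 0.718087693576034 33.992929458618164
[[ 0.001  1.    -0.005]
 [ 1.    -0.001  0.001]
 [ 0.001 -0.005 -1.   ]]
```

Call:
step_arm:
  moves:
    - [0.5,0,0,20,0,0,0]
    - [0.5,0,0,60,0,0,0]
    - [0.5,0,0,100,0,0,0]
    - [0.5,0,20,120,0,0,0]
    - [0.5,5,70,120,0,0,0]
    - [0.5,10,120,120,0,0,0]
    - [0.5,15,165,120,0,0,0]
    - [0.5,15,195,120,0,0,0]
    - [0.5,15,204,115,0,0,0]
    - [0.5,15,204,115,0,0,0]

```text
clock: 24.5
position: [0.5537, 0.2294, 0.1692]
ee_rot: [0.706, 0.708, -0.003, -0.003]
ft_force: [-0.6, -0.3, -1.9]
grip_width: 0.718
grasp_force: 33.5
```

```bash
python3 s.py; python3 d.py 90 0 .5555 .2282 .15;python3 - <<'E'
from h import *
c=cam("wrist"); cv2.imwrite("pics/w4.png",c["image"])
E
```

```text
24.5 [-0.18  0.34 -0.35  1.59  0.12  1.23 -0.55] [0.5537 0.2294 0.1692] [-0.6 -0.3 -1.9] 0.7182793369035042 33.458964228630066
[[-0.002  1.    -0.008]
 [ 1.     0.002  0.001]
 [ 0.001 -0.008 -1.   ]]
shift mm [  1.8  -1.2 -19.2] rot [-0.001 -0.008 -0.002]
```

View pics/w4.png

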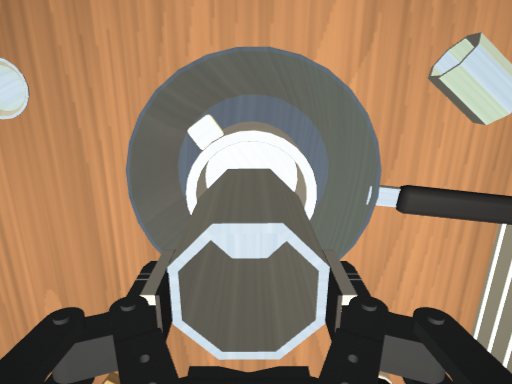

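The tumbler hangs upright and is lined up with the pot: both are at about column 251. I'll lower it in.

Call:
step_arm:
  moves:
    - [0.5,1,-1,-20,0,0,0]
    - [0.5,1,-1,-40,0,0,0]
    - [0.5,1,-1,-58,0,0,0]
    - [0.5,1,-1,-72,0,0,0]
    - [0.5,1,-1,-83,0,0,0]
    - [0.5,1,-1,-90,0,0,0]
    - [0.5,1,-1,-94,0,0,0]
    - [0.5,1,-1,-94,0,0,0]

```text
clock: 25.35
position: [0.5556, 0.227, 0.0761]
ee_rot: [0.707, 0.707, -0.002, -0.003]
ft_force: [0.2, 0.1, -1.3]
grip_width: 0.722
grasp_force: 33.5
```

Call:
step_arm:
  moves:
    - [0.5,0,0,-1,0,0,0]
    - [0.5,0,0,-2,0,0,0]
    - [0.5,0,0,-2,0,0,0]

```text
clock: 25.65
position: [0.5557, 0.2272, 0.0744]
ee_rot: [0.707, 0.707, -0.002, -0.003]
ft_force: [0.6, -0.1, -1.2]
grip_width: 0.717
grasp_force: 33.5
```

Call:
step_arm:
  moves:
    - [0.5,0,0,-1,0,0,0]
    - [0.5,0,0,-2,0,0,0]
    - [0.5,0,0,-2,0,0,0]

```text
clock: 25.95
position: [0.5555, 0.2271, 0.0721]
ee_rot: [0.707, 0.707, -0.002, -0.003]
ft_force: [-0.2, -0.2, -0.9]
grip_width: 0.721
grasp_force: 33.5
```

Call:
step_arm:
  moves:
    - [0.5,0,0,-1,0,0,0]
    - [0.5,0,0,-1.5,0,0,0]
    - [0.5,0,0,-1.5,0,0,0]

```text
clock: 26.25
position: [0.5556, 0.2271, 0.0706]
ee_rot: [0.707, 0.707, -0.002, -0.003]
ft_force: [-0.7, -0.4, -1.9]
grip_width: 0.718
grasp_force: 33.5
```

Call:
step_arm:
  moves:
    - [0.5,0,0,-0.8,0,0,0]
    - [0.5,0,0,-0.8,0,0,0]

```text
clock: 26.45
position: [0.5556, 0.2272, 0.0704]
ee_rot: [0.707, 0.707, -0.002, -0.003]
ft_force: [-1.8, -0.7, 5.4]
grip_width: 0.719
grasp_force: 34.0
```

The tumbler touched the pot floor at the expected height. I'll release it and lift away.

Call:
step_arm:
  moves:
    - [0.2,0,0,0,0,0,0]
    - [0.15,0,0,0,0,0,0]
    - [0.1,0,0,0,0,0,0]
    - [0.1,0,0,0,0,0,0]
    - [0.1,0,0,10,0,0,0]
    - [0.1,0,0,30,0,0,0]
    - [0.1,0,0,60,0,0,0]
    - [0.1,0,0,100,0,0,0]
    - [0.1,-20,-20,140,0,0,0]
    - [0.1,-40,-60,170,0,0,0]

```text
clock: 27.45
position: [0.5165, 0.1725, 0.2411]
ee_rot: [0.706, 0.708, -0.0, -0.003]
ft_force: [1.3, -0.6, 0.3]
grip_width: 0.899
grasp_force: 0.0
```

```bash
python3 s.py
python3 - <<'E'
from h import *
c=cam("scene")["image"]; w=cam("wrist")["image"]
o=np.zeros((384,800,3),np.uint8); o[:,:512]=w; o[:288,512:]=cv2.resize(c[190:310,230:350],(288,288),interpolation=2); cv2.imwrite("pics/f.png",o)
E
```

```text
27.45 [-0.1   0.17 -0.34  1.64  0.05  1.34 -0.44] [0.5165 0.1725 0.2411] [ 1.3 -0.6  0.3] 0.8992782645328171 0.0
[[-0.004  1.    -0.004]
 [ 1.     0.004  0.004]
 [ 0.004 -0.004 -1.   ]]
```

View pics/f.png

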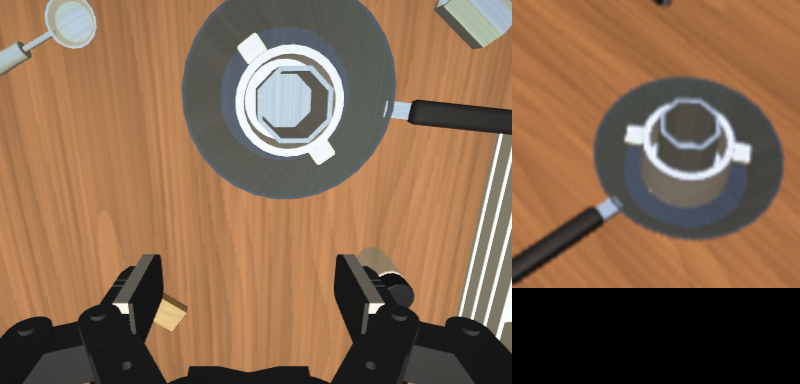

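The tumbler stands upright and centred in the pot at (297,103), the pot is centred in the pan, and the gripper is clear of everything.

Call:
step_arm:
  moves:
    - [0.1,0,0,0,0,0,0]
    - [0.1,0,0,0,0,0,0]
    - [0.1,0,0,0,0,0,0]

```text
clock: 27.85
position: [0.5167, 0.1709, 0.2368]
ee_rot: [0.707, 0.707, -0.003, -0.004]
ft_force: [-0.3, 0.1, 0.6]
grip_width: 0.903
grasp_force: 0.0
```

```bash
python3 -c "
from workcell import manip; print(manip.hand_in())"
```

```text
the job is handed in; nothing more can be done
None
```

The tumbler stands upright in the pot and the pot sits flat in the middle of the pan, confirmed by camera before I handed the job in at about 28 s; hand-in returned no verdict.

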